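Rack the microscope objectives by length

ROBOT

A 6-joint arm with a two-finger parallel gripper is mounted at the origin on the work surface. World frame = base frame: x ahead of the robot, y to its left, z up, the work surface at z = 0. Lengths are in m, angles in rad, forces in N, time in s.
With the tool pointing down it reaches from about 0.35 to 0.975 m from the base axis. Payload 4.9 kg.
Tool frame: the origin (TCP) lies at the very end of the fingers, on their centre line; the grasp point (between the pads) lies 19 mm behind it; z points along the fingers, y is the direction in which the jaws open and shut (so a half turn about z gives the same grasp; the last joint's range is limited). The gripper opens to 85 mm and grips with 20 to 120 N. Pads are 22 mm wide; open, the fingers measure 114 mm over their backs; the gripper's body (76 mm by 85 mm) begins 54 mm behind the grasp point. The pads swing forward as they close: fully open they stand 13 mm farther back than shut.
Start: joints at [-1.336, 0.053, 1.613, -0, 1.476, -0.119], TCP at [0.217, -0.586, 0.231] pointing down, gripper open.
Joint ranges: [-3.01, 3.01], [-1.01, 2.22], [0.06, 2.58], [-1.02, 4.17], [0.09, 2.62], [-3.14, 3.14]. Speed limits (rad/s): [2.57, 2.57, 3.14, 3.14, 3.14, 3.14].

INTERFACE

Orientations are given as a unit quaternion [w, x, y, z].
In Python, from plant import monitor, eyes, manip gives the robot as it stands.
- The arm moves only by the tool step_arm, never from a script. Its argument "motion" is a list of rows, each a list of 7 numbers: the shift along the world's x, y, z scaled (see below), then the turn, a rotation vector about the world's x, y, z scaled (see below), then the closure in counts, from 0 (fully open) to 255 (shut). In form: [[x, y, z, ax, ay, az, grip], ...]. A call has 1 to 10 rows; each row is the pose to reach, as a shift and turn from the pose commanded when the call began; what a row does not reach only later rows make up. The controller multiplies each number of a shift by 0.5 m and each number of a turn by 1.5 rad. A row lasts 1/10 s, in which the tool goes at most 50 mm and 8.59 degrees, less where a joint would pass 70% of its speed; a pose out of reach is approached as far as the arm can. A call with a number of a shift or a turn outside -1 to 1 is refused whole. A call with a gripper value outside its range is refused whole. The fingers move at their own pace and stop on an object; the grip force is fixed at half the most. Time passes only in rows, so rows that repeat a pose let the fingers close. It gives the time, the measured TCP pose, the force and the opening at its end, in the units of the state.
- monitor.state(): the state, without advancing time (a new reading comes with each control period).
- eyes.grab_frame(name): name is "scene" or "top" or "wrist"; returns a dict with "pixels" (420x560x3 uint8, red, green, blue), "mtx" (3x3 intrinsics, pixels), "dist" ([k1, k2, p1, p2, k3] as OpenCV has them; the pictures are not rectified), "rvec" (rotation vector, rad) and "tvec" (3), from world to camera coordinates, as OpenCV has them; the wrist camera has in their place "hand_eye" (4x4, takes a point from camera to tool coordinates, whose origin is the TCP and whose axes are the flange's). Camera axes: x right, y down, z forward; pixel columns grow to the right and rows downward; lengths in m; the calibration is good to about 2 mm. A picture is of the moment at which its call begins: read the wrist's pose just before it. There is no depth.
- manip.job_done(): hands the job in, once; it reports no verdict.
Trained networks look in the newest picture that a camera, given by its name, has taken for a name from the list of things; names that differ only in an ending like _2 or _b are one class to them, and where a whole thing is asked for, a point or a joint stands for the part that bears it (a point fixed in the world has none). Each returns a list of dicts, best first, with "p" (0 to 1); they miss things now and then, are a little off and sometimes report something else, mostly with a low value. They report only what shows in the picture. A call takes as long as a camera call. They do not tell look-alikes from the thing itself.
- eyes.look_for(name, camera): "box" ([centre column, centre row, width, height] in pixels, round what is visible of it).
- eyes.pinpoint(name, camera): "uv" ([column, row] in pixels: a listed point, or the origin of a listed thing).
The state is a dict: "time": time; "joint_pos": joint angles; "joint_vel": joint speeds; "joint_efforts": joint torques, N m; "tool_pos": TCP position; "tool_rot": TCP orientation; "contact_force": force on the tool from outside, world axes, zero at the start; "ft_torque": the same for the moment, N m; "gripper_width": opening from 0.0 (shut) to 1.0 (fully open).
Only numpy, scipy, OpenCV 4.12 (cv2) and the standard library are available. Lean on these libraries where they do the work, as an engineer would, in place of code of your own. Each camera call takes 0.05 s, during which the arm holds its last target.

TASK

The four microscope objectives of the surface profiler have been cleaned and stand about the bench. Stand each one upright in its own rubber seat on the black storage rack, in order of length: the shortest in the seat next to the label with the small dot, the longest in the seat next to the label with the large dot. They are glass optics: set them down gently without dropping them, and do not tip any over.

Things in the scene. Friction and masses are not known exactly. Their poses are not given: they have to be found in the camera images.
- objective_red: microscope objective with a red colour ring, the shortest: 36 mm tall, standing on its mounting thread with the front lens up, loose, 60 to 200 g. Brass thread 25 mm across from 0 to 5 mm height, satin metal barrel 30 mm across from 5 to 26 mm (grip it here), then a cone with the ring and a narrow nose. Origin at the centre of the foot of the thread, z up along the axis.
- objective_yellow: microscope objective with a yellow colour ring, the second shortest: 46 mm tall, standing on its mounting thread with the front lens up, loose, 60 to 200 g. Brass thread 25 mm across from 0 to 5 mm height, satin metal barrel 30 mm across from 5 to 34 mm (grip it here), then a cone with the ring and a narrow nose. Origin at the centre of the foot of the thread, z up along the axis.
- objective_green: microscope objective with a green colour ring, the second longest: 56 mm tall, standing on its mounting thread with the front lens up, loose, 60 to 200 g. Brass thread 25 mm across from 0 to 5 mm height, satin metal barrel 32 mm across from 5 to 43 mm (grip it here), then a cone with the ring and a narrow nose. Origin at the centre of the foot of the thread, z up along the axis.
- objective_blue: microscope objective with a blue colour ring, the longest: 68 mm tall, standing on its mounting thread with the front lens up, loose, 60 to 200 g. Brass thread 25 mm across from 0 to 5 mm height, satin metal barrel 33 mm across from 5 to 54 mm (grip it here), then a cone with the ring and a narrow nose. Origin at the centre of the foot of the thread, z up along the axis.
- seat_a: grey rubber seat 1 of four alike, in a row 62 mm apart (a, b, c, d towards their +y), fixed on the black rack: shallow round cup, 52 mm across outside, 44 mm inside, rim 5 mm and inner floor 2 mm above its origin; the thread stands on this floor inside the rim. Origin at the centre of its underside, on the rack top, 14 mm above the bench; x across the rack, y along the row.
- seat_b: grey rubber seat 2 of four alike, in a row 62 mm apart (a, b, c, d towards their +y), fixed on the black rack: shallow round cup, 52 mm across outside, 44 mm inside, rim 5 mm and inner floor 2 mm above its origin; the thread stands on this floor inside the rim. Origin at the centre of its underside, on the rack top, 14 mm above the bench; x across the rack, y along the row.
- seat_c: grey rubber seat 3 of four alike, in a row 62 mm apart (a, b, c, d towards their +y), fixed on the black rack: shallow round cup, 52 mm across outside, 44 mm inside, rim 5 mm and inner floor 2 mm above its origin; the thread stands on this floor inside the rim. Origin at the centre of its underside, on the rack top, 14 mm above the bench; x across the rack, y along the row.
- seat_d: grey rubber seat 4 of four alike, in a row 62 mm apart (a, b, c, d towards their +y), fixed on the black rack: shallow round cup, 52 mm across outside, 44 mm inside, rim 5 mm and inner floor 2 mm above its origin; the thread stands on this floor inside the rim. Origin at the centre of its underside, on the rack top, 14 mm above the bench; x across the rack, y along the row.
- label_small: white label plate 50 x 24 x 2 mm with one small black dot (8 mm across), fixed on one end of the rack (a flat black bar 300 x 64 mm, fixed), 41 mm from the nearest seat (either end: beside seat a or beside seat d); it marks the end for the shortest objective. Origin at the centre of its underside.
- label_large: white label plate 50 x 24 x 2 mm with one large black dot (22 mm across), fixed on one end of the rack (a flat black bar 300 x 64 mm, fixed), 41 mm from the nearest seat (either end: beside seat a or beside seat d); it marks the end for the longest objective. Origin at the centre of its underside.
Not all that is in view belongs to the job. What is shaped like the objective_red but purple is not meant.

How it is judged:
By the outcome, as a careful person would: the job done as asked, in the order asked, and still so for the second after the job is handed in, with the robot touching nothing.
It also fails if it takes over 96 s, if anything falls off the work surface, if the arm or the gripper's body presses on something with over 40 N, if the wrist force passes 120 N, or if a joint passes its speed limit or range.

## Working session

There is one attempt and no reset: what is moved stays moved. The work goes in short steps, Python scripts to look and compute and a tool call to move; the robot and the scene stay as the last step left them, time stands still between calls to the robot, and variables do not carry over. Pictures are saved under pics/ and viewed, and the job is handed in when it is done.

Besides the shell and the picture viewer there is one more tool, called after "Emit:" as name([rows], argument=value, ...), one row to a line, values as JSON. step_arm: Moves the arm, as the interface text tells. Its arguments: {"type":"object","properties":{"motion":{"type":"array","items":{"type":"array","items":{"type":"number"}}}},"required":["motion"]}

```bash
mkdir -p pics; ls; python3 - <<'E'
from plant import monitor, eyes, manip
import cv2
print(monitor.state())
for c in ["scene","top","wrist"]:
    f=eyes.grab_frame(c); cv2.imwrite(f"pics/{c}0.png",f["pixels"][:,:,::-1])
    print(c,{k:v for k,v in f.items() if k!="pixels"})
    for n in ["objective_red","objective_yellow","objective_green","objective_blue","seat_a","label_small","label_large"]:
        print(n,[(round(d["p"],2),[round(x) for x in d["uv"]]) for d in eyes.pinpoint(n,c)])
E
```

```text
pics
{'time': 0.0, 'joint_pos': array([-1.33601996e+00,  5.33349424e-02,  1.61426853e+00, -7.85270917e-06,
        1.47601958e+00, -1.19020131e-01]), 'joint_vel': array([-0.00074832, -0.00149949, -0.00059766, -0.00111912, -0.00032645,
       -0.00062704]), 'joint_efforts': array([ 7.53320983e-04, -3.93677437e+01, -3.70177245e+01, -2.70373914e-05,
        6.78113473e-03,  1.37729538e-05]), 'tool_pos': array([ 0.21638036, -0.58569012,  0.23009183]), 'tool_rot': array([-1.01327406e-03,  9.84393691e-01,  1.75977358e-01, -6.26268793e-05]), 'contact_force': array([-0.01904482, -0.22294487,  0.04198846]), 'ft_torque': array([-0.01836047, -0.02057721,  0.02720025]), 'gripper_width': 0.9974239068284728}
scene {'mtx': array([[472.00951097,   0.        , 289.93628134],
       [  0.        , 472.00951097, 208.22064906],
       [  0.        ,   0.        ,   1.        ]]), 'dist': array([0.01048865, 0.        , 0.        , 0.        , 0.        ]), 'rvec': array([ 2.41032287,  0.96348295, -0.30275492]), 'tvec': array([-0.36976655, -0.29321923,  1.16749084])}
objective_red [(0.57, [342, 180]), (0.
[... 1060 characters left out ...]
y([[295.00298967,   0.        , 282.38970157],
       [  0.        , 295.00298967, 210.9669946 ],
       [  0.        ,   0.        ,   1.        ]]), 'dist': array([-0.05157647,  0.        ,  0.        ,  0.        ,  0.        ]), 'hand_eye': array([[-3.48251122e-04, -9.52457641e-01, -3.04670840e-01,
         7.82044307e-02],
       [ 9.99999405e-01, -6.46745541e-04,  8.78806840e-04,
         6.04073631e-05],
       [-1.03407080e-03, -3.04670352e-01,  9.52457299e-01,
        -1.43539973e-01],
       [ 0.00000000e+00,  0.00000000e+00,  0.00000000e+00,
         1.00000000e+00]])}
objective_red []
objective_yellow []
objective_green []
objective_blue []
seat_a []
label_small []
label_large []
```

View pics/scene0.png

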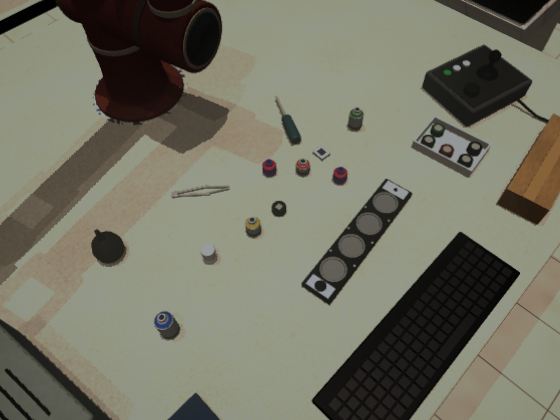

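View pics/top0.png

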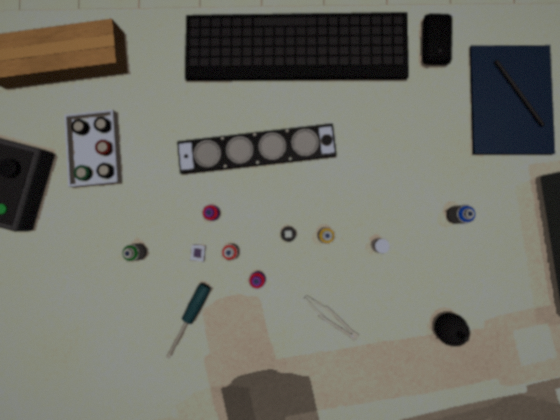

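```bash
python3 - <<'E'
import cv2
a=cv2.imread("pics/scene0.png")[90:370,130:440]; cv2.imwrite("pics/crop_s.png",cv2.resize(a,None,fx=2.1,fy=2.1,interpolation=cv2.INTER_CUBIC))
a=cv2.imread("pics/top0.png")[110:310,110:490]; cv2.imwrite("pics/crop_t.png",cv2.resize(a,None,fx=2.1,fy=2.1,interpolation=cv2.INTER_CUBIC))
E
```

```text
(no output)
```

View pics/crop_s.png

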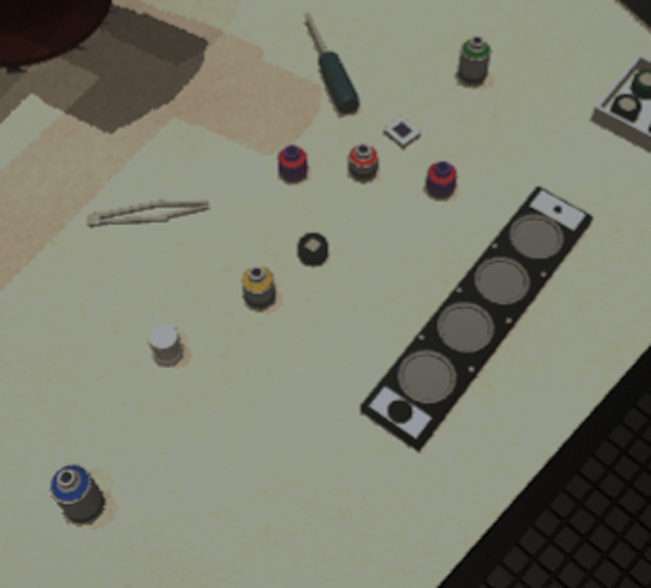

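View pics/crop_t.png

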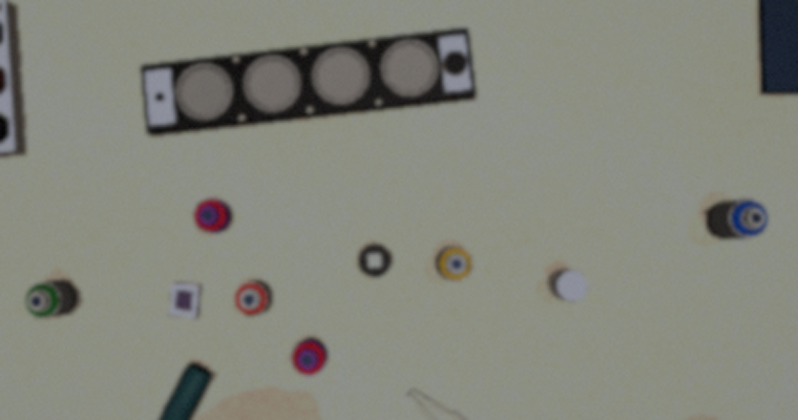

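The real red objective, with a satin barrel, is at top (230,252) and scene (302,167). The look-alikes with purple barrels are at top (211,213) and (257,280), and scene (342,175) and (270,168). Green is at top (133,252), yellow at (326,236) and blue at (463,214). The small dot is at the left end of the rack in the top view (187,156), the large dot at the right end (327,139).

```bash
cat > h.py <<'E'
from plant import monitor, eyes, manip
import cv2, numpy as np
from scipy.spatial.transform import Rotation as R
from scipy.optimize import least_squares
def ext(f,st=None):
    if "rvec" in f: return cv2.Rodrigues(f["rvec"])[0], np.array(f["tvec"])
    q=np.array(st["tool_rot"]); T=np.eye(4); T[:3,:3]=R.from_quat(q[[1,2,3,0]]).as_matrix(); T[:3,3]=st["tool_pos"]
    M=np.linalg.inv(T@f["hand_eye"]); return M[:3,:3],M[:3,3]
def proj(P,f,E): return cv2.projectPoints(np.atleast_2d(np.float64(P)),cv2.Rodrigues(E[0])[0],E[1],f["mtx"],f["dist"])[0][:,0]
def ray(uv,f,E):
    n=cv2.undistortPoints(np.float64([[uv]]),f["mtx"],f["dist"])[0,0]
    return -E[0].T@E[1], E[0].T@np.r_[n,1]
def at_z(uv,f,E,z):
    c,d=ray(uv,f,E); return c+d*(z-c[2])/d[2]
def tri(uvs,fs,Es):
    A=np.zeros((3,3));b=np.zeros(3);rs=[ray(u,f,E) for u,f,E in zip(uvs,fs,Es)]
    for c,d in rs:
        d=d/np.linalg.norm(d);P=np.eye(3)-np.outer(d,d);A+=P;b+=P@c
    x=np.linalg.solve(A,b); return x,[np.linalg.norm(np.cross(x-c,d/np.linalg.norm(d))) for c,d in rs]
E
python3 - <<'E'
from h import *
S=eyes.grab_frame("scene");T=eyes.grab_frame("top");ES,ET=ext(S),ext(T)
def pp(n,c): return [d["uv"] for d in eyes.pinpoint(n,c)]
for n in ["objective_red","objective_yellow","objective_green","objective_blue","seat_a","label_small","label_large"]:
    for a in pp(n,"top"):
        for b in pp(n,"scene"):
            x,r=tri([a,b],[T,S],[ET,ES])
            if max(r)<.012: print(n,np.round(a),np.round(b),x.round(4),np.round(max(r),4), "topz", at_z(a,T,ET,x[2]*0+ (0 if 'obj' in n else .014)).round(4), "scz",at_z(b,S,ES,0 if 'obj' in n else .014).round(4))
E
```

```text
objective_red [258. 276.] [269. 173.] [ 4.162e-01  3.770e-02 -3.000e-04] 0.0029 topz [0.4182 0.0398 0.    ] scz [0.4144 0.0354 0.    ]
objective_red [230. 252.] [302. 174.] [ 0.4594  0.0958 -0.0217] 0.0021 topz [0.4622 0.0938 0.    ] scz [0.4691 0.0821 0.    ]
objective_red [230. 252.] [320. 288.] [ 0.3953  0.2753 -1.0471] 0.0082 topz [0.4622 0.0938 0.    ] scz [ 0.6731 -0.0866  0.    ]
objective_red [214. 215.] [337. 176.] [0.5325 0.1235 0.0122] 0.0001 topz [0.5328 0.126  0.    ] scz [0.5272 0.1311 0.    ]
objective_yellow [324. 236.] [253. 233.] [ 0.4921 -0.0856 -0.0142] 0.0008 topz [ 0.493 -0.084  0.   ] scz [ 0.4982 -0.091   0.    ]
objective_green [140. 253.] [354. 124.] [0.4596 0.2663 0.0036] 0.0008 topz [0.4589 0.2671 0.    ] scz [0.4581 0.2699 0.    ]
objective_blue [453. 216.] [168. 328.] [ 0.5314 -0.3272  0.0011] 0.0027 topz [ 0.5332 -0.3255  0.    ] scz [ 0.5288 -0.3289  0.    ]
seat_a [272. 147.] [351. 248.] [0.6624 0.0153 0.0032] 0.001 topz [0.6609 0.0154 0.014 ] scz [0.6648 0.0093 0.014 ]
seat_a [206. 153.] [382. 205.] [0.6482 0.1394 0.0053] 0.0049 topz [0.6497 0.1414 0.014 ] scz [0.6482 0.1294 0.014 ]
seat_a [305. 141.] [332. 267.] [ 0.6683 -0.0477  0.0224] 0.0021 topz [ 0.6715 -0.0463  0.014 ] scz [ 0.6646 -0.046   0.014 ]
seat_a [239. 151.] [368. 226.] [6.555e-01 7.870e-02 6.000e-04] 0.0012 topz [0.6537 0.0776 0.014 ] scz [0.6587 0.0703 0.014 ]
label_small [188. 156.] [396. 188.] [0.6435 0.174  0.0215] 0.002 topz [0.6434 0.1744 0.014 ] scz [0.6422 0.1811 0.014 ]
label_large [324. 139.] [319. 287.] [ 0.6757 -0.0866  0.0074] 0.0037 topz [ 0.6766 -0.0834  0.014 ] scz [ 0.6751 -0.0918  0.014 ]
```

Emit:
step_arm([
  [0.632, 0.518, -0.1, 0, 0, 0.884, 0],
  [0.632, 0.518, -0.1, 0, 0, 0.884, 0],
  [0.632, 0.518, -0.1, 0, 0, 0.884, 0],
  [0.632, 0.518, -0.1, 0, 0, 0.884, 0],
  [0.632, 0.518, -0.1, 0, 0, 0.884, 0],
  [0.632, 0.518, -0.1, 0, 0, 0.884, 0],
  [0.632, 0.518, -0.1, 0, 0, 0.884, 0],
  [0.632, 0.518, -0.1, 0, 0, 0.884, 0],
  [0.632, 0.518, -0.1, 0, 0, 0.884, 0],
  [0.632, 0.518, -0.1, 0, 0, 0.884, 0],
])

```text
time: 3.45
tool_pos: [0.5338, -0.3254, 0.1808]
tool_rot: [-0.0, 0.666, 0.746, 0.0]
contact_force: [-0.8, -0.1, 0.4]
gripper_width: 0.999
```

```bash
cat >> h.py <<'E'
def wrist(name, obj=None, crop=None):
    st=monitor.state(); f=eyes.grab_frame("wrist"); E=ext(f,st)
    cv2.imwrite(f"pics/{name}.png",f["pixels"][:,:,::-1])
    print("t",round(st["time"],2),"tcp",st["tool_pos"].round(4),"q",st["tool_rot"].round(3),"w",round(st["gripper_width"],3),"F",st["contact_force"].round(1))
    return st,f,E
E
python3 - <<'E'
from h import *
st,f,E=wrist("w1")
for n in ["objective_blue"]:
    for d in eyes.pinpoint(n,"wrist"): print(n,d, at_z(d["uv"],f,E,0))
    print(eyes.look_for(n,"wrist"))
for z in (0,.068): print(proj([.532,-.327,z],f,E))
E
```

```text
t 3.45 tcp [ 0.5338 -0.3254  0.1808] q [-0.     0.666  0.746  0.   ] w 0.999 F [-0.8 -0.1  0.4]
objective_blue {'uv': [282.7, 194.8], 'p': 0.83} [ 0.53506836 -0.33209322  0.        ]
[{'box': [285.2, 201.9, 36.2, 47.7], 'p': 0.9}]
[[280.50573622 190.16589444]]
[[280.09135459 207.98660451]]
```

View pics/w1.png

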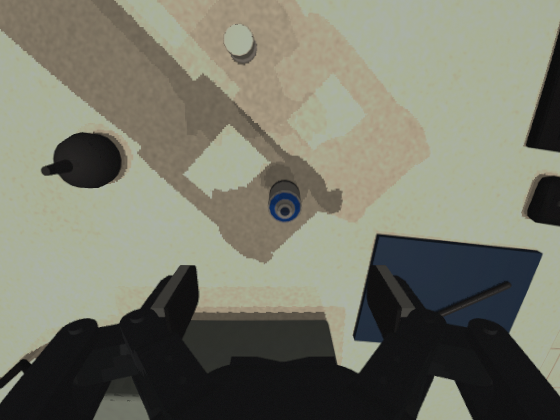

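```bash
python3 - <<'E'
from h import *
S=eyes.grab_frame("scene");T=eyes.grab_frame("top")
st,f,E=wrist("w1b")
x,r=tri([(285,211),(469.5,213.8),(161.4,317.6)],[f,T,S],[E,ext(T),ext(S)]);print(x,r)
print(at_z((285,211),f,E,.068), at_z((282.7,194.8),f,E,0))
a=f["pixels"][160:250,230:340,::-1]; cv2.imwrite("pics/w1c.png",cv2.resize(a,None,fx=6,fy=6,interpolation=cv2.INTER_CUBIC))
E
```

```text
t 3.7 tcp [ 0.5318 -0.3284  0.1817] q [ 0.     0.669  0.744 -0.   ] w 1.0 F [ 0.2 -0.2  0.1]
[ 0.53499569 -0.33035543  0.06458877] [np.float64(0.003338045359466559), np.float64(0.00234403681572772), np.float64(0.0010901129938837698)]
[ 0.5348699  -0.33276969  0.068     ] [ 0.53320179 -0.33551324  0.        ]
```

View pics/w1c.png

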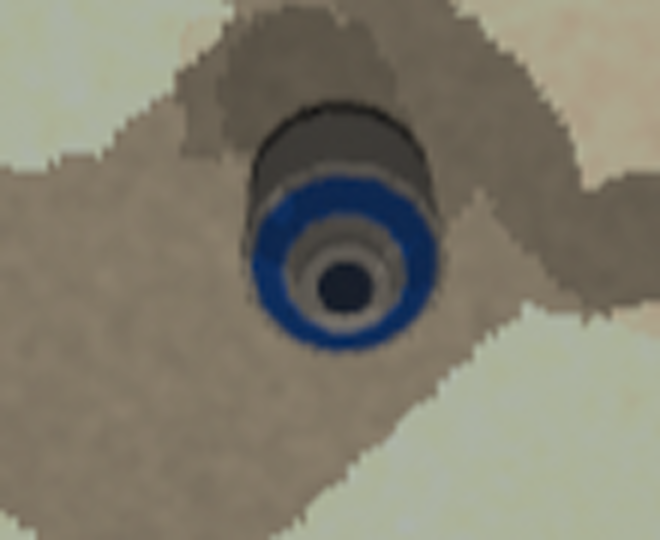

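```bash
python3 - <<'E'
from h import *
for i in range(3):
    st,f,E=wrist(f"w1d{i}")
print(at_z((287.5,207.8),f,E,.068))
S=eyes.grab_frame("scene");T=eyes.grab_frame("top")
print(tri([(287.5,207.8),(469.5,213.8),(161.4,317.6)],[f,T,S],[E,ext(T),ext(S)]))
print(st["joint_pos"])
E
```

```text
t 3.75 tcp [ 0.5318 -0.3284  0.1816] q [ 0.     0.669  0.744 -0.   ] w 1.004 F [ 0.6 -0.  -0.1]
t 3.8 tcp [ 0.5318 -0.3283  0.1816] q [ 0.     0.669  0.744 -0.   ] w 0.998 F [ 0.3 -0.4 -1. ]
t 3.85 tcp [ 0.5319 -0.3282  0.1815] q [ 0.     0.668  0.744 -0.   ] w 1.001 F [-0.4 -0.3  0.1]
[ 0.53695436 -0.32916861  0.068     ]
(array([ 0.53573801, -0.32915548,  0.0645799 ]), [np.float64(0.0017112586278965475), np.float64(0.0015945574803081983), np.float64(0.0004241451412261682)])
[-6.71782096e-01  8.68885246e-02  1.66116245e+00 -5.16400688e-05
  1.39315862e+00 -7.78465459e-01]
```

Emit:
step_arm([
  [0.006, -0.004, -0.06, 0, 0, 0, 0],
  [0.006, -0.004, -0.14, 0, 0, 0, 0],
  [0.006, -0.004, -0.2, 0, 0, 0, 0],
  [0.006, -0.004, -0.25, 0, 0, 0, 0],
  [0.006, -0.004, -0.29, 0, 0, 0, 0],
  [0.006, -0.004, -0.32, 0, 0, 0, 0],
  [0.006, -0.004, -0.336, 0, 0, 0, 0],
  [0.006, -0.004, -0.336, 0, 0, 0, 0],
  [0.006, -0.004, -0.336, 0, 0, 0, 0],
])

```text
time: 4.9
tool_pos: [0.5361, -0.3298, 0.0143]
tool_rot: [0.001, 0.668, 0.745, 0.0]
contact_force: [0.1, 0.5, 0.0]
gripper_width: 0.998
```

```bash
python3 - <<'E'
from h import *
st,f,E=wrist("w2")
E
```

```text
t 4.9 tcp [ 0.5361 -0.3298  0.0143] q [0.001 0.668 0.745 0.   ] w 0.998 F [0.1 0.5 0. ]
```

View pics/w2.png

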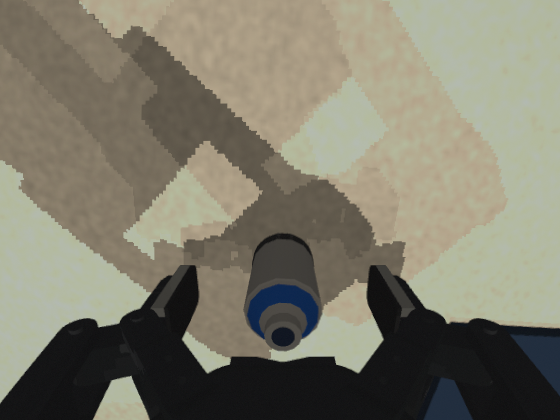

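Blue is centred between the open fingers: nose at (284,337), finger pads at about columns 190 and 378.

Emit:
step_arm([
  [0, 0, 0, 0, 0, 0, 60],
  [0, 0, 0, 0, 0, 0, 110],
  [0, 0, 0, 0, 0, 0, 255],
  [0, 0, 0, 0, 0, 0, 255],
  [0, 0, 0, 0, 0, 0, 255],
  [0, 0, 0, 0, 0, 0, 255],
  [0, 0, 0, 0, 0, 0, 255],
  [0, 0, 0, 0, 0, 0, 255],
])

```text
time: 5.75
tool_pos: [0.5359, -0.3295, 0.0139]
tool_rot: [0.0, 0.668, 0.745, 0.0]
contact_force: [0.1, 0.5, 4.6]
gripper_width: 0.369
```

```bash
python3 - <<'E'
from h import *
st,f,E=wrist("w3")
E
```

```text
t 5.75 tcp [ 0.5359 -0.3295  0.0139] q [0.    0.668 0.745 0.   ] w 0.369 F [0.1 0.5 4.6]
```

View pics/w3.png

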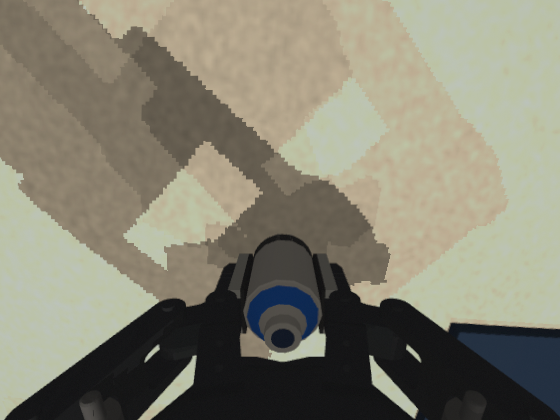

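Emit:
step_arm([
  [0, 0, 0.03, 0, 0, 0, 255],
  [0, 0, 0.09, 0, 0, 0, 255],
  [0, 0, 0.17, 0, 0, 0, 255],
  [0, 0.02, 0.25, 0, 0, 0, 255],
  [0.02, 0.08, 0.32, 0, 0, 0, 255],
  [0.05, 0.16, 0.354, 0, 0, 0, 255],
  [0.08, 0.25, 0.354, 0, 0, 0, 255],
  [0.11, 0.34, 0.354, 0, 0, 0, 255],
  [0.14, 0.43, 0.354, 0, 0, 0, 255],
  [0.17, 0.52, 0.354, 0, 0, 0, 255],
])

```text
time: 6.8
tool_pos: [0.6202, -0.0672, 0.1902]
tool_rot: [-0.0, 0.668, 0.745, -0.0]
contact_force: [0.7, -0.3, -1.3]
gripper_width: 0.371
```

Emit:
step_arm([
  [0.03, 0.09, 0, 0, 0, 0, 255],
  [0.06, 0.17, 0, 0, 0, 0, 255],
  [0.078, 0.21, 0, 0, 0, 0, 255],
  [0.078, 0.22, 0, 0, 0, 0, 255],
  [0.078, 0.22, 0, 0, 0, 0, 255],
  [0.078, 0.22, 0, 0, 0, 0, 255],
  [0.078, 0.22, 0, 0, 0, 0, 255],
])

```text
time: 7.5
tool_pos: [0.6591, 0.0394, 0.1903]
tool_rot: [-0.0, 0.668, 0.744, -0.0]
contact_force: [-0.3, -0.6, -1.4]
gripper_width: 0.372
```

```bash
python3 - <<'E'
from h import *
st,f,E=wrist("w4")
for n in ["seat_a","label_small","label_large"]:
    for d in eyes.pinpoint(n,"wrist"): print(n,d, at_z(d["uv"],f,E,.014 if n=="seat_a" else .014).round(4))
    for d in eyes.look_for(n,"wrist"): print(n,d, at_z(d["box"][:2],f,E,.018 if n=="seat_a" else .016).round(4))
E
```

```text
t 7.5 tcp [0.6591 0.0394 0.1903] q [-0.     0.668  0.744 -0.   ] w 0.372 F [-0.3 -0.6 -1.4]
seat_a {'uv': [284.2, 94.7], 'p': 0.7} [0.6505 0.1386 0.014 ]
seat_a {'uv': [280.0, 157.1], 'p': 0.69} [0.6529 0.0752 0.014 ]
seat_a {'uv': [285.8, 215.9], 'p': 0.6} [0.6665 0.0093 0.014 ]
seat_a {'box': [284.2, 97.6, 52.9, 54.0], 'p': 0.81} [0.6508 0.1356 0.018 ]
seat_a {'box': [282.8, 159.6, 51.6, 49.1], 'p': 0.64} [0.6561 0.0734 0.018 ]
seat_a {'box': [285.5, 212.1, 46.3, 38.4], 'p': 0.62} [0.6655 0.0151 0.018 ]
label_small {'uv': [283.2, 53.6], 'p': 0.62} [0.6454 0.1767 0.014 ]
label_small {'box': [285.3, 53.4, 53.4, 26.6], 'p': 0.66} [0.6475 0.1768 0.016 ]
```

View pics/w4.png

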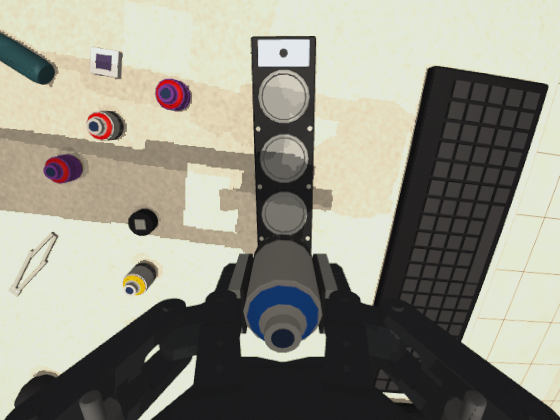

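```bash
python3 - <<'E'
from h import *
st,f,E=wrist("w4b")
p=st["tool_pos"]
for dy in(-.005,0,.005): print(dy,proj(p+[0,dy,.068-.0139],f,E), proj(p+[0,dy,-.0139],f,E))
S=eyes.grab_frame("scene");T=eyes.grab_frame("top")
cv2.imwrite("pics/top1.png",cv2.resize(T["pixels"][100:200,150:360,::-1],None,fx=3.5,fy=3.5,interpolation=cv2.INTER_CUBIC))
for P in [(.6495,.1375),(.656,.0757),(.6625,.014),(.669,-.0477)]:
    print(proj([*P,.019],T,ext(T)),proj([*P,.019],S,ext(S)),proj([*P,.019],f,E))
E
```

```text
t 7.85 tcp [0.6595 0.0404 0.1904] q [0.    0.668 0.744 0.   ] w 0.375 F [-0.3 -0.4 -1.2]
-0.005 [[280.88325373 347.48105247]] [[281.29582635 262.94172028]]
0 [[282.30496602 336.95116149]] [[282.20058673 255.39790611]]
0.005 [[283.77183293 326.06727537]] [[283.12208705 247.71146151]]
[[207.1230642  152.53457636]] [[385.84809985 201.38697174]] [[282.61638366  96.43151867]]
[[239.75836246 149.08788575]] [[369.18266578 222.28459043]] [[282.40798371 158.40840018]]
[[272.50389147 145.63138017]] [[351.5876819  244.36475597]] [[282.23152589 213.83701016]]
[[305.4002348  142.16636839]] [[332.94286916 267.77165773]] [[282.0746672  263.25341302]]
```

View pics/top1.png

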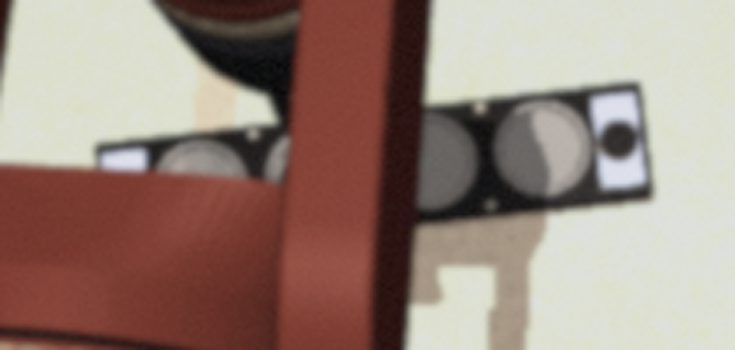

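Emit:
step_arm([
  [0.01, -0.08, 0, 0, 0, 0, 255],
  [0.02, -0.15, -0.03, 0, 0, 0, 255],
  [0.02, -0.177, -0.09, 0, 0, 0, 255],
  [0.02, -0.177, -0.16, 0, 0, 0, 255],
  [0.02, -0.177, -0.22, 0, 0, 0, 255],
  [0.02, -0.177, -0.26, 0, 0, 0, 255],
  [0.02, -0.177, -0.29, 0, 0, 0, 255],
  [0.02, -0.177, -0.305, 0, 0, 0, 255],
  [0.02, -0.177, -0.31, 0, 0, 0, 255],
  [0.02, -0.177, -0.31, 0, 0, 0, 255],
])

```text
time: 9.0
tool_pos: [0.6702, -0.0478, 0.0361]
tool_rot: [0.001, 0.667, 0.745, 0.0]
contact_force: [0.2, 0.2, -1.3]
gripper_width: 0.369
```

```bash
python3 - <<'E'
from h import *
st,f,E=wrist("w5")
S=eyes.grab_frame("scene")
cv2.imwrite("pics/s5.png",cv2.resize(S["pixels"][160:320,250:450,::-1],None,fx=3.5,fy=3.5,interpolation=cv2.INTER_CUBIC))
E
```

```text
t 9.0 tcp [ 0.6702 -0.0478  0.0361] q [0.001 0.667 0.745 0.   ] w 0.369 F [ 0.2  0.2 -1.3]
```

View pics/w5.png

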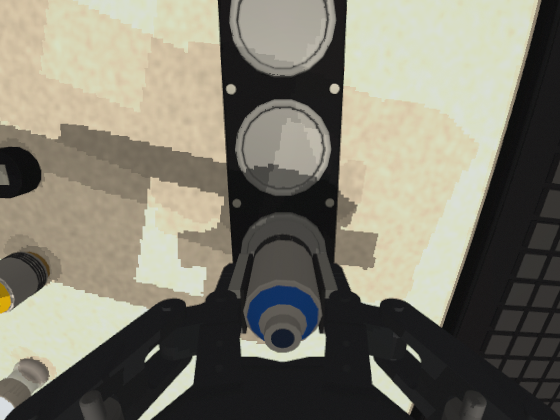

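View pics/s5.png

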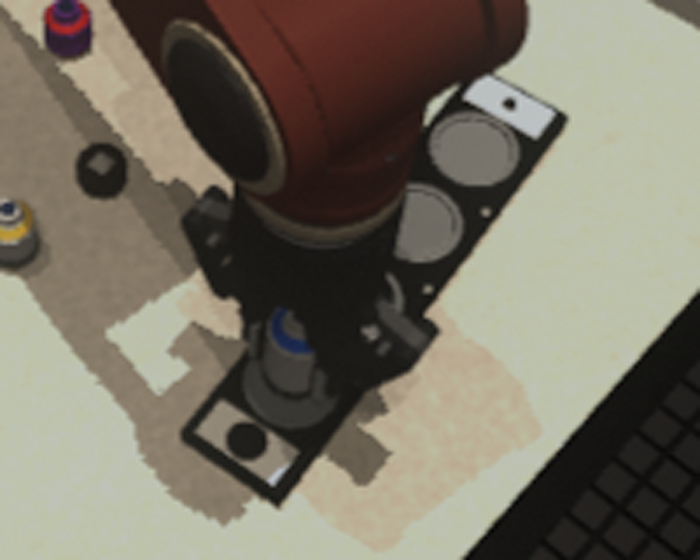

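Blue hangs centred over the seat by the large dot. Lowering it slowly.

Emit:
step_arm([
  [0, 0, -0.004, 0, 0, 0, 255],
  [0, 0, -0.007, 0, 0, 0, 255],
  [0, 0, -0.01, 0, 0, 0, 255],
  [0, 0, -0.012, 0, 0, 0, 255],
  [0, 0, -0.012, 0, 0, 0, 255],
])

```text
time: 9.6
tool_pos: [0.6697, -0.0478, 0.0299]
tool_rot: [0.0, 0.668, 0.745, -0.0]
contact_force: [-2.2, -0.1, 2.2]
gripper_width: 0.373
```

Emit:
step_arm([
  [0, 0, 0, 0, 0, 0, 140],
  [0, 0, 0, 0, 0, 0, 110],
  [0, 0, 0, 0, 0, 0, 60],
  [0, 0, 0, 0, 0, 0, 0],
  [0, 0, 0, 0, 0, 0, 0],
  [0, 0, 0.02, 0, 0, 0, 0],
  [0, 0, 0.08, 0, 0, 0, 0],
  [0, 0, 0.16, 0, 0, 0, 0],
  [0, 0, 0.24, 0, 0, 0, 0],
  [0, 0, 0.3, 0, 0, 0, 0],
])

```text
time: 10.6
tool_pos: [0.6705, -0.0479, 0.1836]
tool_rot: [0.002, 0.668, 0.745, 0.001]
contact_force: [0.5, -0.7, -1.2]
gripper_width: 0.994
```

```bash
python3 - <<'E'
from h import *
st,f,E=wrist("w6")
E
```

```text
t 10.6 tcp [ 0.6705 -0.0479  0.1836] q [0.002 0.668 0.745 0.001] w 0.994 F [ 0.5 -0.7 -1.2]
```

View pics/w6.png

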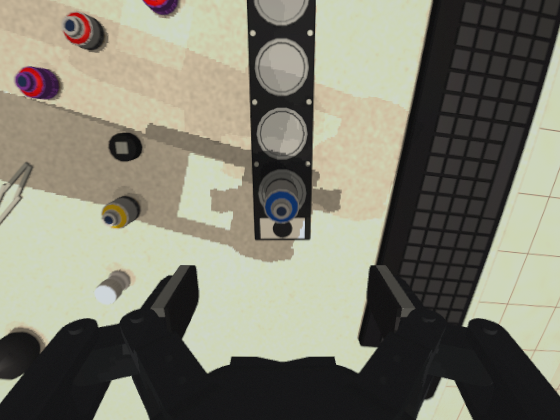

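Blue stands upright in the seat by the large dot, nose at (281,211). Next is yellow.

Emit:
step_arm([
  [-0.05, -0.01, 0, 0, 0, 0, 0],
  [-0.15, -0.03, 0, 0, 0, 0, 0],
  [-0.25, -0.05, 0, 0, 0, 0, 0],
  [-0.32, -0.07, 0, 0, 0, 0, 0],
  [-0.356, -0.074, 0, 0, 0, 0, 0],
  [-0.356, -0.074, 0, 0, 0, 0, 0],
  [-0.356, -0.074, 0, 0, 0, 0, 0],
  [-0.356, -0.074, 0, 0, 0, 0, 0],
])

```text
time: 11.45
tool_pos: [0.4925, -0.0847, 0.1799]
tool_rot: [0.0, 0.667, 0.745, 0.0]
contact_force: [0.6, -0.1, -0.2]
gripper_width: 1.0
```

```bash
python3 - <<'E'
from h import *
st,f,E=wrist("w7")
for d in eyes.pinpoint("objective_yellow","wrist"): print(d, at_z(d["uv"],f,E,0).round(4))
a=f["pixels"][150:260,220:350,::-1]; cv2.imwrite("pics/w7c.png",cv2.resize(a,None,fx=5,fy=5,interpolation=cv2.INTER_CUBIC))
E
```

```text
t 11.45 tcp [ 0.4925 -0.0847  0.1799] q [0.    0.667 0.745 0.   ] w 1.0 F [ 0.6 -0.1 -0.2]
{'uv': [286.0, 193.2], 'p': 0.63} [ 0.4976 -0.089   0.    ]
```

View pics/w7c.png

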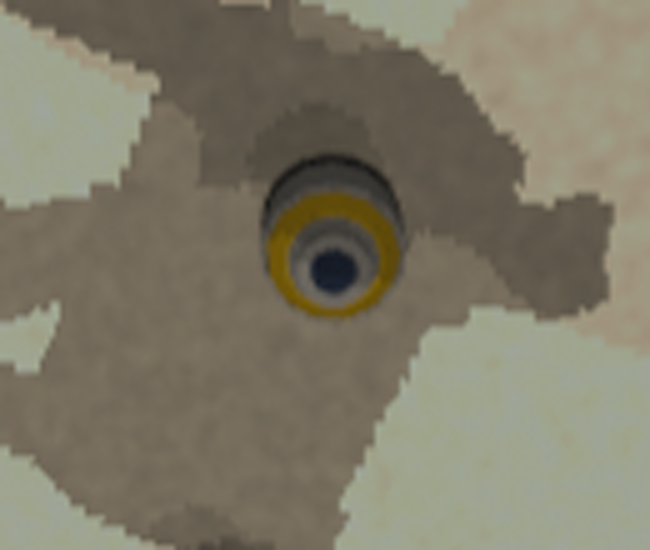

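```bash
python3 - <<'E'
from h import *
st,f,E=wrist("w7b")
T=cv2.imread("pics/top0.png");print(at_z((286.8,204),f,E,.046))
t=eyes.grab_frame("top");s=eyes.grab_frame("scene")
# first-frame pixels: nose in top crop (457,264), scene crop (257,273)
print(tri([(286.8,204),(110+457/2.1,110+264/2.1),(130+257/2.1,90+273/2.1)],[f,t,s],[E,ext(t),ext(s)]))
E
```

```text
t 11.55 tcp [ 0.4924 -0.0846  0.1795] q [0.    0.667 0.745 0.   ] w 0.999 F [ 0.5 -0.1 -1.6]
[ 0.49738989 -0.08788867  0.046     ]
(array([ 0.49666787, -0.08762242,  0.043769  ]), [np.float64(0.001202743168952319), np.float64(0.001589673273454921), np.float64(0.0006515310174242442)])
```

Emit:
step_arm([
  [0.01, -0.006, -0.06, 0, 0, 0, 0],
  [0.01, -0.006, -0.14, 0, 0, 0, 0],
  [0.01, -0.006, -0.21, 0, 0, 0, 0],
  [0.01, -0.006, -0.26, 0, 0, 0, 0],
  [0.01, -0.006, -0.3, 0, 0, 0, 0],
  [0.01, -0.006, -0.33, 0, 0, 0, 0],
  [0.01, -0.006, -0.346, 0, 0, 0, 0],
  [0.01, -0.006, -0.346, 0, 0, 0, 0],
  [0.01, -0.006, -0.346, 0, 0, 0, 0],
])

```text
time: 12.6
tool_pos: [0.4971, -0.0879, 0.0069]
tool_rot: [0.0, 0.667, 0.745, 0.0]
contact_force: [0.3, -0.3, -0.0]
gripper_width: 0.995
```

Emit:
step_arm([
  [0, 0, 0, 0, 0, 0, 60],
  [0, 0, 0, 0, 0, 0, 110],
  [0, 0, 0, 0, 0, 0, 140],
  [0, 0, 0, 0, 0, 0, 255],
  [0, 0, 0, 0, 0, 0, 255],
  [0, 0, 0, 0, 0, 0, 255],
  [0, 0, 0, 0, 0, 0, 255],
  [0, 0, 0, 0, 0, 0, 255],
])

```text
time: 13.4
tool_pos: [0.4972, -0.088, 0.007]
tool_rot: [0.001, 0.668, 0.745, 0.0]
contact_force: [-0.7, 0.2, 5.7]
gripper_width: 0.336
```

```bash
python3 - <<'E'
from h import *
st,f,E=wrist("w8")
p=st["tool_pos"]
for dy in(-.005,0,.005): print(dy,proj(p+[0,dy,.046-p[2]],f,E))
E
```

```text
t 13.4 tcp [ 0.4972 -0.088   0.007 ] q [0.001 0.668 0.745 0.   ] w 0.336 F [-0.7  0.2  5.7]
-0.005 [[281.09621308 321.43929961]]
0 [[282.36638806 311.70889755]]
0.005 [[283.67146488 301.69833127]]
```

View pics/w8.png

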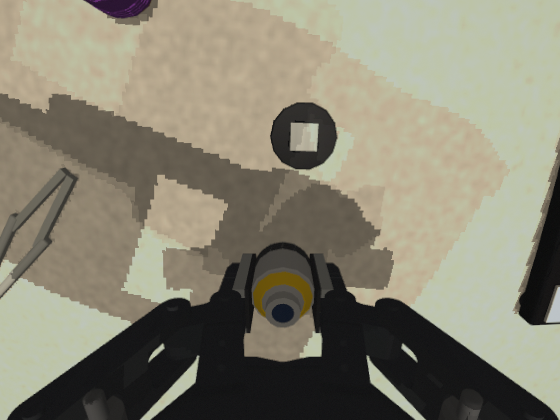

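Emit:
step_arm([
  [0, 0, 0.03, 0, 0, 0, 255],
  [0, 0, 0.09, 0, 0, 0, 255],
  [0, 0, 0.17, 0, 0, 0, 255],
  [0.03, 0.03, 0.22, 0, 0, 0, 255],
  [0.08, 0.08, 0.23, 0, 0, 0, 255],
  [0.14, 0.14, 0.23, 0, 0, 0, 255],
  [0.2, 0.2, 0.23, 0, 0, 0, 255],
  [0.26, 0.26, 0.23, 0, 0, 0, 255],
  [0.3, 0.31, 0.23, 0, 0, 0, 255],
  [0.32, 0.327, 0.22, 0, 0, 0, 255],
])

```text
time: 14.45
tool_pos: [0.6575, 0.0781, 0.1156]
tool_rot: [-0.0, 0.667, 0.745, 0.0]
contact_force: [-0.8, 0.7, -1.7]
gripper_width: 0.333
```

Emit:
step_arm([
  [0, 0, -0.04, 0, 0, 0, 255],
  [0, 0, -0.09, 0, 0, 0, 255],
  [0, 0, -0.13, 0, 0, 0, 255],
  [0, 0, -0.16, 0, 0, 0, 255],
  [0, 0, -0.172, 0, 0, 0, 255],
  [0, 0, -0.176, 0, 0, 0, 255],
  [0, 0, -0.176, 0, 0, 0, 255],
])

```text
time: 15.15
tool_pos: [0.6569, 0.0755, 0.0289]
tool_rot: [0.0, 0.668, 0.745, 0.0]
contact_force: [0.3, 0.0, -0.6]
gripper_width: 0.331
```

```bash
python3 - <<'E'
from h import *
st,f,E=wrist("w9")
E
```

```text
t 15.15 tcp [0.6569 0.0755 0.0289] q [0.    0.668 0.745 0.   ] w 0.331 F [ 0.3  0.  -0.6]
```

View pics/w9.png

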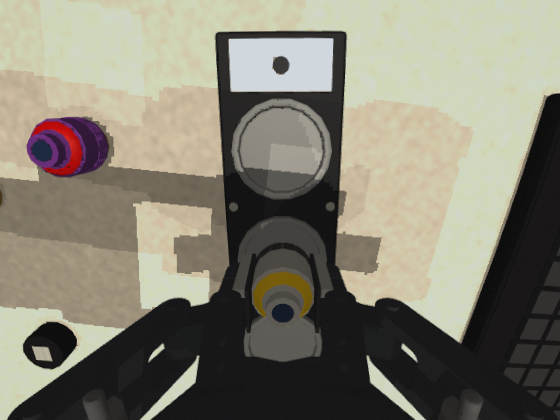

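Yellow is over the second seat from the small-dot label, centred.

Emit:
step_arm([
  [0, 0, -0.004, 0, 0, 0, 255],
  [0, 0, -0.007, 0, 0, 0, 255],
  [0, 0, -0.01, 0, 0, 0, 255],
  [0, 0, -0.012, 0, 0, 0, 255],
  [0, 0, -0.012, 0, 0, 0, 255],
])

```text
time: 15.7
tool_pos: [0.6568, 0.0757, 0.0231]
tool_rot: [0.0, 0.668, 0.745, 0.0]
contact_force: [-1.9, 0.2, 3.1]
gripper_width: 0.326
```

Emit:
step_arm([
  [0, 0, 0, 0, 0, 0, 140],
  [0, 0, 0, 0, 0, 0, 110],
  [0, 0, 0, 0, 0, 0, 60],
  [0, 0, 0, 0, 0, 0, 0],
  [0, 0, 0, 0, 0, 0, 0],
  [0, 0, 0.02, 0, 0, 0, 0],
  [0, 0, 0.08, 0, 0, 0, 0],
  [0, 0, 0.16, 0, 0, 0, 0],
  [0, 0, 0.24, 0, 0, 0, 0],
  [0, 0, 0.314, 0, 0, 0, 0],
])

```text
time: 16.7
tool_pos: [0.6568, 0.0758, 0.1823]
tool_rot: [0.001, 0.668, 0.745, 0.001]
contact_force: [0.9, -0.2, 0.5]
gripper_width: 1.001
```

```bash
python3 - <<'E'
from h import *
st,f,E=wrist("w10")
E
```

```text
t 16.7 tcp [0.6568 0.0758 0.1823] q [0.001 0.668 0.745 0.001] w 1.001 F [ 0.9 -0.2  0.5]
```

View pics/w10.png

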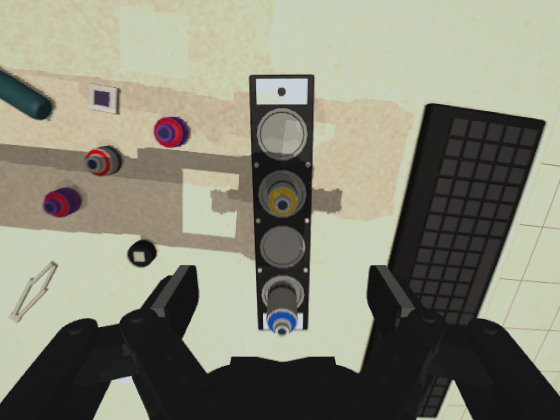

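Yellow is upright in the second seat. Going to green.

Emit:
step_arm([
  [-0.05, 0.05, 0, 0, 0, 0, 0],
  [-0.11, 0.11, 0, 0, 0, 0, 0],
  [-0.18, 0.18, 0, 0, 0, 0, 0],
  [-0.25, 0.25, 0, 0, 0, 0, 0],
  [-0.31, 0.31, 0, 0, 0, 0, 0],
  [-0.36, 0.35, 0, 0, 0, 0, 0],
  [-0.396, 0.382, 0, 0, 0, 0, 0],
  [-0.396, 0.382, 0, 0, 0, 0, 0],
  [-0.396, 0.382, 0, 0, 0, 0, 0],
  [-0.396, 0.382, 0, 0, 0, 0, 0],
])

```text
time: 17.75
tool_pos: [0.4593, 0.2662, 0.1797]
tool_rot: [0.0, 0.668, 0.744, 0.0]
contact_force: [-0.2, 0.3, 0.2]
gripper_width: 1.004
```

```bash
python3 - <<'E'
from h import *
st,f,E=wrist("w11")
for d in eyes.pinpoint("objective_green","wrist"): print(d, at_z(d["uv"],f,E,0).round(4))
a=f["pixels"][150:260,220:350,::-1]; cv2.imwrite("pics/w11c.png",cv2.resize(a,None,fx=5,fy=5,interpolation=cv2.INTER_CUBIC))
E
```

```text
t 17.75 tcp [0.4593 0.2662 0.1797] q [0.    0.668 0.744 0.   ] w 1.004 F [-0.2  0.3  0.2]
{'uv': [288.0, 186.6], 'p': 0.67} [0.4657 0.2698 0.    ]
```

View pics/w11c.png

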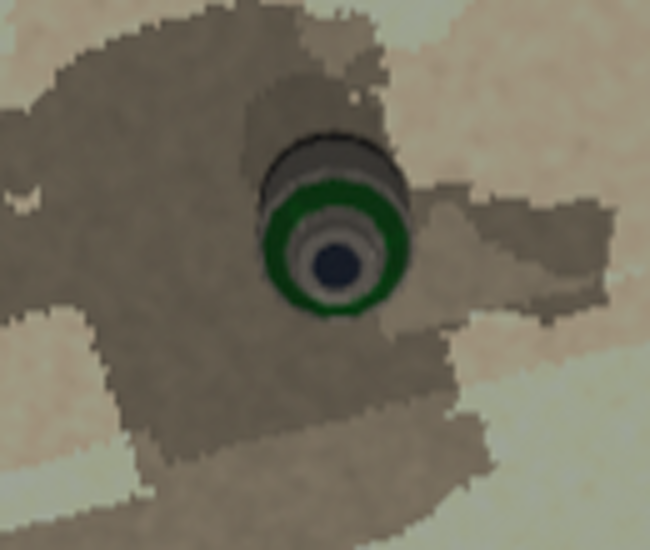

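```bash
python3 - <<'E'
from h import *
st,f,E=wrist("w11b")
u=(220+337/5,150+266/5);print(at_z(u,f,E,.056))
t=eyes.grab_frame("top");s=eyes.grab_frame("scene")
print(tri([u,(110+37/2.1,110+300/2.1),(130+477/2.1,90+42/2.1)],[f,t,s],[E,ext(t),ext(s)]))
E
```

```text
t 17.85 tcp [0.4594 0.2661 0.1794] q [0.    0.668 0.744 0.   ] w 1.003 F [-0.6  0.3 -0.5]
[0.4643262  0.26655693 0.056     ]
(array([0.46387345, 0.26684383, 0.05442157]), [np.float64(0.0008844598570267688), np.float64(0.0018916959613549018), np.float64(0.0012837102226980783)])
```

Emit:
step_arm([
  [0.01, 0, -0.06, 0, 0, 0, 0],
  [0.01, 0, -0.14, 0, 0, 0, 0],
  [0.01, 0, -0.21, 0, 0, 0, 0],
  [0.01, 0, -0.26, 0, 0, 0, 0],
  [0.01, 0, -0.3, 0, 0, 0, 0],
  [0.01, 0, -0.33, 0, 0, 0, 0],
  [0.01, 0, -0.342, 0, 0, 0, 0],
  [0.01, 0, -0.342, 0, 0, 0, 0],
  [0.01, 0, -0.342, 0, 0, 0, 0],
])

```text
time: 18.9
tool_pos: [0.4645, 0.267, 0.0094]
tool_rot: [0.0, 0.668, 0.745, 0.001]
contact_force: [-0.3, 0.1, 0.2]
gripper_width: 1.0
```

Emit:
step_arm([
  [0, 0, 0, 0, 0, 0, 60],
  [0, 0, 0, 0, 0, 0, 110],
  [0, 0, 0, 0, 0, 0, 140],
  [0, 0, 0, 0, 0, 0, 255],
  [0, 0, 0, 0, 0, 0, 255],
  [0, 0, 0, 0, 0, 0, 255],
  [0, 0, 0, 0, 0, 0, 255],
  [0, 0, 0, 0, 0, 0, 255],
])

```text
time: 19.7
tool_pos: [0.464, 0.2669, 0.0089]
tool_rot: [0.0, 0.668, 0.745, 0.0]
contact_force: [-1.7, 0.0, 5.3]
gripper_width: 0.362
```

```bash
python3 - <<'E'
from h import *
st,f,E=wrist("w12")
p=st["tool_pos"]
for dy in(-.005,0,.005): print(dy,proj(p+[0,dy,.056-p[2]],f,E))
E
```

```text
t 19.7 tcp [0.464  0.2669 0.0089] q [0.    0.668 0.745 0.   ] w 0.362 F [-1.7  0.   5.3]
-0.005 [[281.02720932 334.54966725]]
0 [[282.37785052 324.39477197]]
0.005 [[283.76842429 313.9235878 ]]
```

View pics/w12.png

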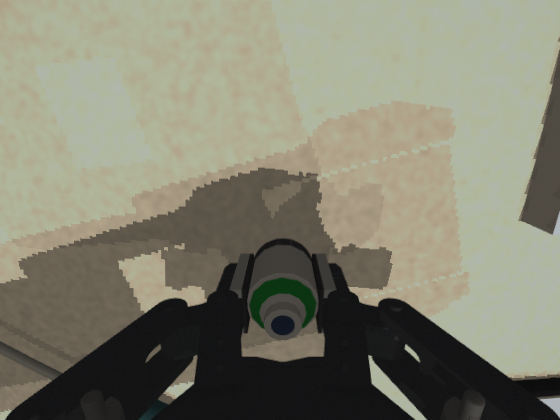

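Emit:
step_arm([
  [0, 0, 0.03, 0, 0, 0, 255],
  [0, 0, 0.09, 0, 0, 0, 255],
  [0, 0, 0.17, 0, 0, 0, 255],
  [0.02, -0.03, 0.24, 0, 0, 0, 255],
  [0.06, -0.08, 0.28, 0, 0, 0, 255],
  [0.11, -0.14, 0.28, 0, 0, 0, 255],
  [0.17, -0.21, 0.28, 0, 0, 0, 255],
  [0.23, -0.28, 0.28, 0, 0, 0, 255],
  [0.29, -0.35, 0.28, 0, 0, 0, 255],
  [0.34, -0.42, 0.28, 0, 0, 0, 255],
])

```text
time: 20.75
tool_pos: [0.6342, 0.0551, 0.1483]
tool_rot: [-0.0, 0.668, 0.744, -0.0]
contact_force: [0.3, 1.0, -1.4]
gripper_width: 0.363
```

Emit:
step_arm([
  [0.04, -0.06, 0, 0, 0, 0, 255],
  [0.059, -0.086, 0, 0, 0, 0, 255],
  [0.059, -0.086, 0, 0, 0, 0, 255],
  [0.059, -0.086, -0.04, 0, 0, 0, 255],
  [0.059, -0.086, -0.1, 0, 0, 0, 255],
  [0.059, -0.086, -0.16, 0, 0, 0, 255],
  [0.059, -0.086, -0.2, 0, 0, 0, 255],
  [0.059, -0.086, -0.23, 0, 0, 0, 255],
  [0.059, -0.086, -0.236, 0, 0, 0, 255],
  [0.059, -0.086, -0.236, 0, 0, 0, 255],
])

```text
time: 21.75
tool_pos: [0.6627, 0.0145, 0.0304]
tool_rot: [-0.0, 0.667, 0.745, -0.0]
contact_force: [0.7, 0.1, -0.5]
gripper_width: 0.359
```

```bash
python3 - <<'E'
from h import *
st,f,E=wrist("w13")
E
```

```text
t 21.75 tcp [0.6627 0.0145 0.0304] q [-0.     0.667  0.745 -0.   ] w 0.359 F [ 0.7  0.1 -0.5]
```

View pics/w13.png

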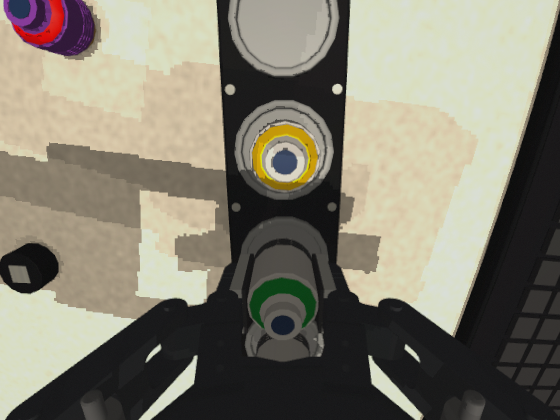

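Emit:
step_arm([
  [0, 0, -0.004, 0, 0, 0, 255],
  [0, 0, -0.007, 0, 0, 0, 255],
  [0, 0, -0.01, 0, 0, 0, 255],
  [0, 0, -0.012, 0, 0, 0, 255],
  [0, 0, -0.012, 0, 0, 0, 255],
])

```text
time: 22.3
tool_pos: [0.6633, 0.0136, 0.025]
tool_rot: [0.0, 0.668, 0.745, 0.0]
contact_force: [-1.6, 0.5, 2.8]
gripper_width: 0.357
```

Emit:
step_arm([
  [0, 0, 0, 0, 0, 0, 140],
  [0, 0, 0, 0, 0, 0, 110],
  [0, 0, 0, 0, 0, 0, 60],
  [0, 0, 0, 0, 0, 0, 0],
  [0, 0, 0, 0, 0, 0, 0],
  [0, 0, 0.02, 0, 0, 0, 0],
  [0, 0, 0.08, 0, 0, 0, 0],
  [0, 0, 0.16, 0, 0, 0, 0],
  [0, 0, 0.24, 0, 0, 0, 0],
  [0, 0, 0.31, 0, 0, 0, 0],
])

```text
time: 23.3
tool_pos: [0.6635, 0.0137, 0.1827]
tool_rot: [0.001, 0.668, 0.745, 0.001]
contact_force: [-0.2, -0.3, -0.1]
gripper_width: 0.994
```

```bash
python3 - <<'E'
from h import *
st,f,E=wrist("w14")
S=eyes.grab_frame("scene")
cv2.imwrite("pics/s14.png",cv2.resize(S["pixels"][130:320,250:450,::-1],None,fx=3,fy=3,interpolation=cv2.INTER_CUBIC))
E
```

```text
t 23.3 tcp [0.6635 0.0137 0.1827] q [0.001 0.668 0.745 0.001] w 0.994 F [-0.2 -0.3 -0.1]
```

View pics/w14.png

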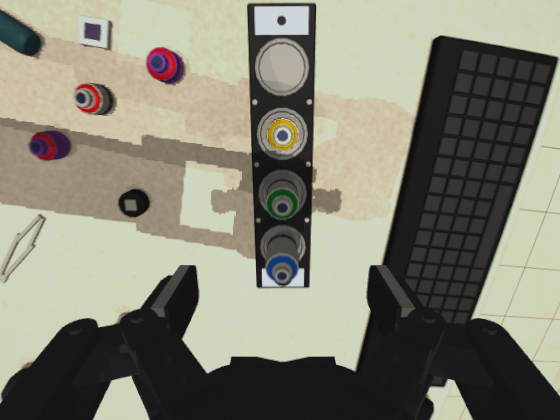

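View pics/s14.png

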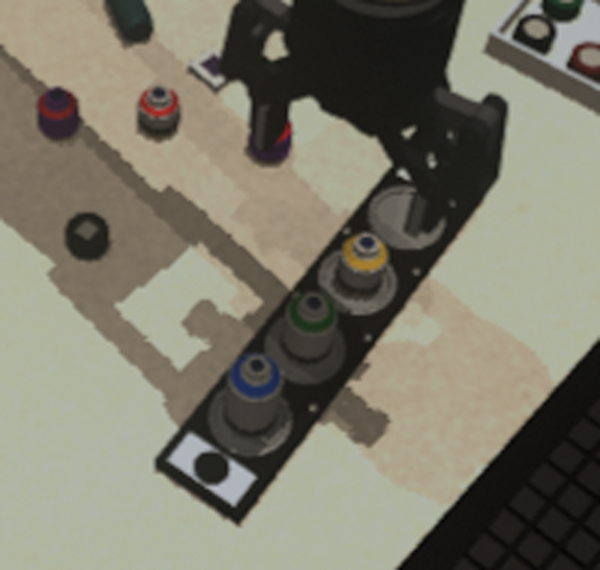

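Blue, green and yellow stand upright in the right order. Now red, the one with the metal barrel at wrist (92,98), between the two purple look-alikes at (163,65) and (48,145). I'll turn the jaws by 60° and open them less so they stay clear of the neighbours.

Emit:
step_arm([
  [-0.06, 0.02, 0, 0, 0, -0.09, 75],
  [-0.14, 0.05, 0, 0, 0, -0.18, 75],
  [-0.22, 0.085, 0, 0, 0, -0.27, 75],
  [-0.3, 0.115, 0, 0, 0, -0.36, 75],
  [-0.36, 0.14, 0, 0, 0, -0.45, 75],
  [-0.4, 0.157, 0, 0, 0, -0.54, 75],
  [-0.4, 0.157, 0, 0, 0, -0.62, 75],
  [-0.4, 0.157, 0, 0, 0, -0.698, 75],
  [-0.4, 0.157, 0, 0, 0, -0.698, 75],
  [-0.4, 0.157, 0, 0, 0, -0.698, 75],
])

```text
time: 24.4
tool_pos: [0.4629, 0.0922, 0.1792]
tool_rot: [-0.0, 0.95, 0.312, -0.0]
contact_force: [0.1, -0.1, 0.1]
gripper_width: 0.708
```

```bash
python3 - <<'E'
from h import *
eyes.grab_frame("top")
st,f,E=wrist("w15")
for d in eyes.pinpoint("objective_red","wrist"): print(d, at_z(d["uv"],f,E,0).round(4))
a=f["pixels"][130:270,200:370,::-1]; cv2.imwrite("pics/w15c.png",cv2.resize(a,None,fx=4,fy=4,interpolation=cv2.INTER_CUBIC))
E
```

```text
t 24.45 tcp [0.463  0.0922 0.1792] q [-0.     0.95   0.312 -0.   ] w 0.708 F [-0.5 -0.   0.2]
{'uv': [294.1, 247.5], 'p': 0.77} [0.4142 0.0384 0.    ]
{'uv': [284.9, 189.3], 'p': 0.74} [0.4651 0.0898 0.    ]
{'uv': [296.9, 115.7], 'p': 0.58} [0.5362 0.1267 0.    ]
```

View pics/w15c.png

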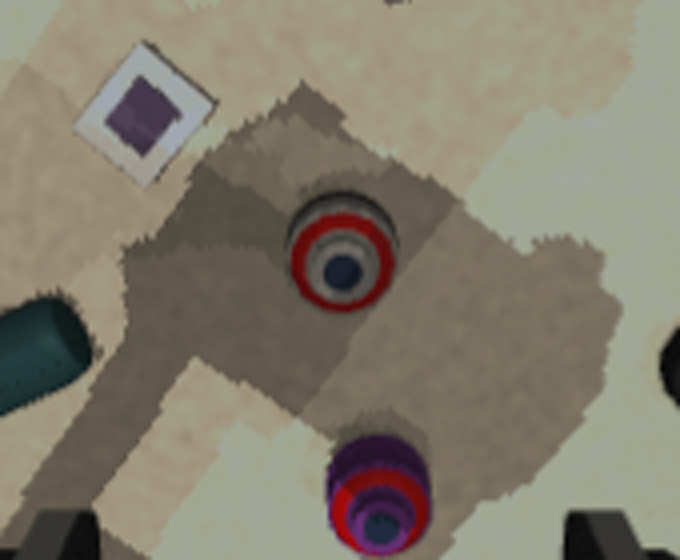

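View pics/w15.png

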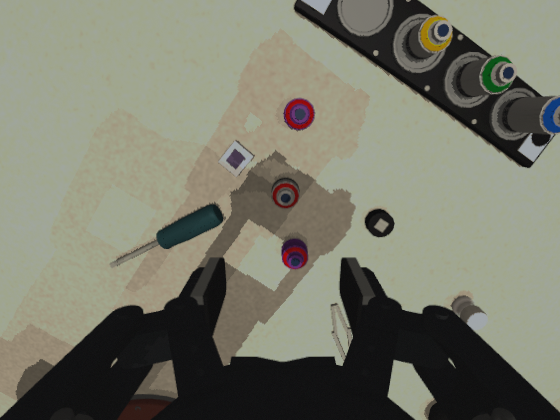

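```bash
python3 - <<'E'
from h import *
st,f,E=wrist("w15b")
u=(285.5,198);print(at_z(u,f,E,.036))
t=eyes.grab_frame("top");s=eyes.grab_frame("scene")
print(tri([u,(110+249/2.1,110+299/2.1),(130+364/2.1,90+150/2.1)],[f,t,s],[E,ext(t),ext(s)]))
E
```

```text
t 24.55 tcp [0.4631 0.0921 0.1792] q [-0.     0.95   0.312 -0.   ] w 0.705 F [ 0.4 -0.5  0.5]
[0.46514655 0.08936002 0.036     ]
(array([0.46466767, 0.09023034, 0.03384329]), [np.float64(0.0012231286679420736), np.float64(0.00154120757570823), np.float64(0.0010080042529871732)])
```

Emit:
step_arm([
  [0.004, -0.005, -0.06, 0, 0, 0, 75],
  [0.004, -0.005, -0.14, 0, 0, 0, 75],
  [0.004, -0.005, -0.21, 0, 0, 0, 75],
  [0.004, -0.005, -0.26, 0, 0, 0, 75],
  [0.004, -0.005, -0.3, 0, 0, 0, 75],
  [0.004, -0.005, -0.33, 0, 0, 0, 75],
  [0.004, -0.005, -0.346, 0, 0, 0, 75],
  [0.004, -0.005, -0.352, 0, 0, 0, 75],
  [0.004, -0.005, -0.352, 0, 0, 0, 75],
  [0.004, -0.005, -0.352, 0, 0, 0, 75],
])

```text
time: 25.7
tool_pos: [0.4659, 0.0898, 0.0042]
tool_rot: [0.0, 0.95, 0.311, 0.001]
contact_force: [0.2, -0.5, 0.1]
gripper_width: 0.712
```

Emit:
step_arm([
  [0, 0, 0, 0, 0, 0, 110],
  [0, 0, 0, 0, 0, 0, 140],
  [0, 0, 0, 0, 0, 0, 255],
  [0, 0, 0, 0, 0, 0, 255],
  [0, 0, 0, 0, 0, 0, 255],
  [0, 0, 0, 0, 0, 0, 255],
  [0, 0, 0, 0, 0, 0, 255],
])

```text
time: 26.4
tool_pos: [0.4658, 0.0898, 0.0042]
tool_rot: [0.0, 0.95, 0.311, 0.001]
contact_force: [-0.6, -0.4, 5.3]
gripper_width: 0.328
```

```bash
python3 - <<'E'
from h import *
st,f,E=wrist("w16")
p=st["tool_pos"]
print(proj(p+[0,0,.036-p[2]],f,E))
E
```

```text
t 26.4 tcp [0.4658 0.0898 0.0042] q [0.    0.95  0.311 0.001] w 0.328 F [-0.6 -0.4  5.3]
[[282.09525624 301.97545959]]
```

View pics/w16.png

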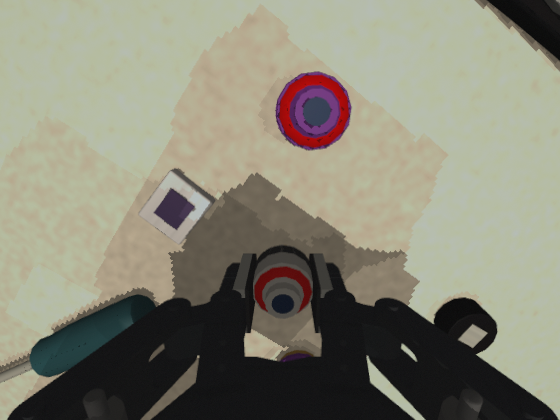

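Emit:
step_arm([
  [0, 0, 0.03, 0, 0, 0, 255],
  [0, 0, 0.09, 0, 0, 0, 255],
  [0, 0, 0.17, 0, 0, 0.06, 255],
  [0.03, 0.01, 0.24, 0, 0, 0.15, 255],
  [0.08, 0.02, 0.26, 0, 0, 0.24, 255],
  [0.14, 0.035, 0.26, 0, 0, 0.33, 255],
  [0.21, 0.05, 0.26, 0, 0, 0.42, 255],
  [0.28, 0.07, 0.26, 0, 0, 0.51, 255],
  [0.34, 0.09, 0.26, 0, 0, 0.6, 255],
  [0.371, 0.095, 0.26, 0, 0, 0.698, 255],
])

```text
time: 27.45
tool_pos: [0.652, 0.138, 0.1321]
tool_rot: [-0.0, 0.665, 0.747, -0.0]
contact_force: [-0.4, 0.9, -0.7]
gripper_width: 0.328
```

```bash
python3 - <<'E'
from h import *
st,f,E=wrist("w17")
E
```

```text
t 27.45 tcp [0.652  0.138  0.1321] q [-0.     0.665  0.747 -0.   ] w 0.328 F [-0.4  0.9 -0.7]
```

View pics/w17.png

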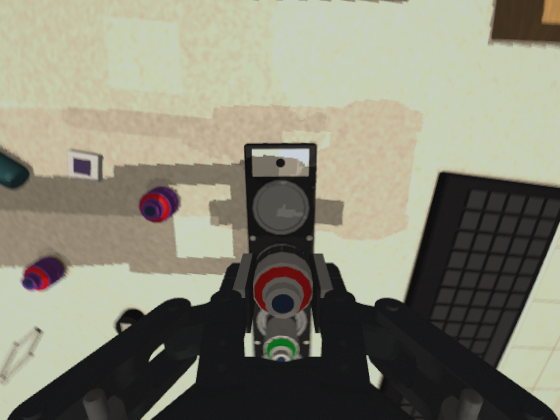

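Emit:
step_arm([
  [0, 0, -0.03, 0, 0, 0, 255],
  [0, 0, -0.08, 0, 0, 0, 255],
  [0, 0, -0.13, 0, 0, 0, 255],
  [0, 0, -0.17, 0, 0, 0, 255],
  [0, 0, -0.2, 0, 0, 0, 255],
  [0, 0, -0.214, 0, 0, 0, 255],
  [0, 0, -0.214, 0, 0, 0, 255],
  [0, 0, -0.214, 0, 0, 0, 255],
])

```text
time: 28.3
tool_pos: [0.651, 0.1372, 0.0272]
tool_rot: [0.0, 0.668, 0.744, 0.001]
contact_force: [-0.2, -0.3, -0.5]
gripper_width: 0.329
```

```bash
python3 - <<'E'
from h import *
st,f,E=wrist("w18")
E
```

```text
t 28.3 tcp [0.651  0.1372 0.0272] q [0.    0.668 0.744 0.001] w 0.329 F [-0.2 -0.3 -0.5]
```

View pics/w18.png

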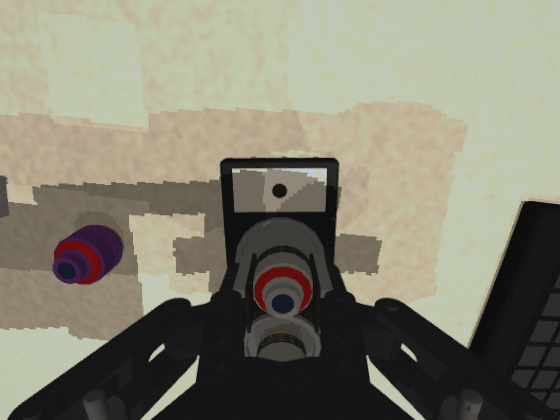

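Emit:
step_arm([
  [0, 0, -0.004, 0, 0, 0, 255],
  [0, 0, -0.007, 0, 0, 0, 255],
  [0, 0, -0.01, 0, 0, 0, 255],
  [0, 0, -0.012, 0, 0, 0, 255],
  [0, 0, -0.013, 0, 0, 0, 255],
  [0, 0, -0.013, 0, 0, 0, 255],
])

```text
time: 28.95
tool_pos: [0.6506, 0.1373, 0.0202]
tool_rot: [0.0, 0.668, 0.745, -0.0]
contact_force: [-1.5, 0.2, 2.5]
gripper_width: 0.326
```

Emit:
step_arm([
  [0, 0, 0, 0, 0, 0, 140],
  [0, 0, 0, 0, 0, 0, 110],
  [0, 0, 0, 0, 0, 0, 60],
  [0, 0, 0, 0, 0, 0, 0],
  [0, 0, 0, 0, 0, 0, 0],
  [0, 0, 0.02, 0, 0, 0, 0],
  [0, 0, 0.08, 0, 0, 0, 0],
  [0, 0, 0.16, 0, 0, 0, 0],
  [0, 0, 0.24, 0, 0, 0, 0],
  [0, 0, 0.32, 0, 0, 0, 0],
])

```text
time: 29.95
tool_pos: [0.6505, 0.1372, 0.1823]
tool_rot: [0.0, 0.668, 0.745, 0.0]
contact_force: [0.4, -0.4, 0.1]
gripper_width: 1.0
```

Emit:
step_arm([
  [-0.05, 0.05, 0.05, 0, 0, 0, 0],
  [-0.14, 0.12, 0.1, 0, 0, 0, 0],
  [-0.24, 0.2, 0.1, 0, 0, 0, 0],
  [-0.34, 0.25, 0.1, 0, 0, 0, 0],
  [-0.4, 0.3, 0.1, 0, 0, 0, 0],
  [-0.4, 0.34, 0.1, 0, 0, 0, 0],
  [-0.4, 0.34, 0.1, 0, 0, 0, 0],
  [-0.4, 0.34, 0.1, 0, 0, 0, 0],
])

```text
time: 30.75
tool_pos: [0.4503, 0.3077, 0.2307]
tool_rot: [0.0, 0.667, 0.745, 0.001]
contact_force: [0.7, -0.7, -0.2]
gripper_width: 0.996
```

```bash
python3 - <<'E'
from h import *
st,f,E=wrist("w19")
S=eyes.grab_frame("scene");T=eyes.grab_frame("top")
cv2.imwrite("pics/s19.png",cv2.resize(S["pixels"][130:320,250:450,::-1],None,fx=3,fy=3,interpolation=cv2.INTER_CUBIC))
cv2.imwrite("pics/t19.png",cv2.resize(T["pixels"][100:300,100:360,::-1],None,fx=3,fy=3,interpolation=cv2.INTER_CUBIC))
E
```

```text
t 30.75 tcp [0.4503 0.3077 0.2307] q [0.    0.667 0.745 0.001] w 0.996 F [ 0.7 -0.7 -0.2]
```

View pics/s19.png

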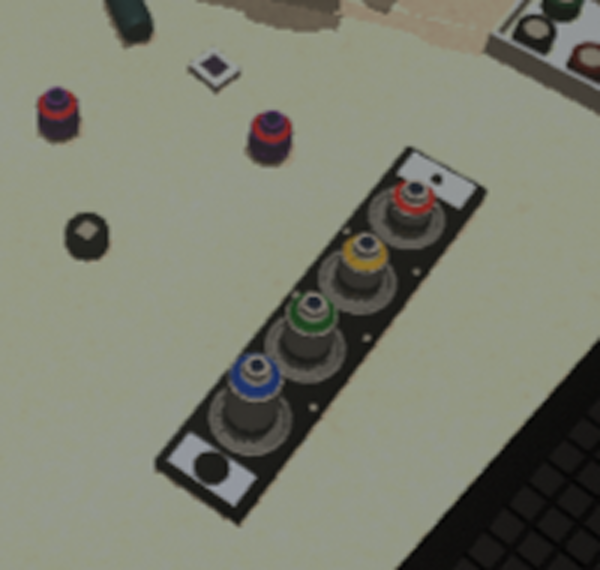

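View pics/t19.png

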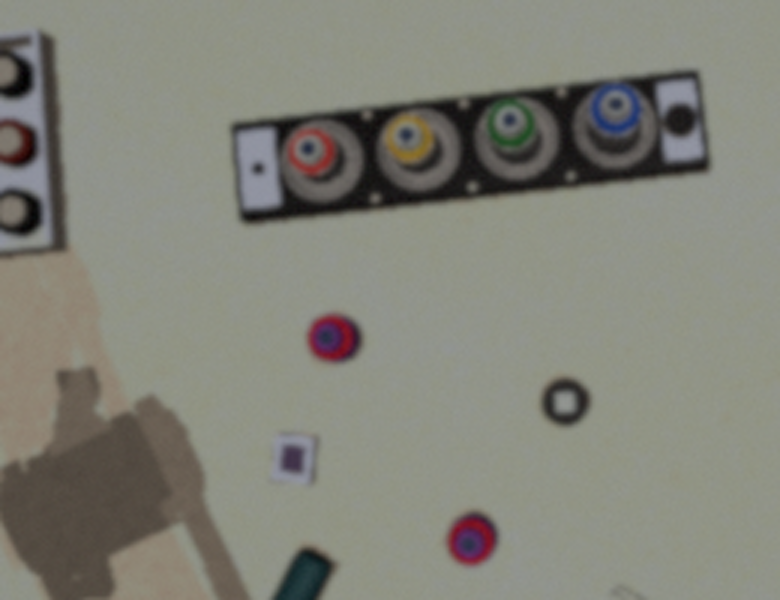

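All four stand upright inside their rims: red, yellow, green, blue from the small dot to the large dot. The arm is clear.

```bash
python3 -c "
from plant import manip; print(manip.job_done())"
```

```text
the job is handed in; nothing more can be done
None
```

I put the four objectives upright in their own seats, in order red, yellow, green, blue from the small-dot label to the large-dot label. The job is handed in, and the robot reports no verdict.

- **Checks that passed:** After the arm had withdrawn, the scene and top pictures showed all four upright inside their rims. Each was lowered slowly until the wrist felt contact, at about 2 to 3 N upward. It took about 31 s of the 96 s allowed.
- **Not disturbed:** The two purple look-alikes were not touched and still stand on the bench.
- **Small disagreements:** The cameras differed by up to about 3 mm on the seat positions. I averaged them, and the seats allow about 9 mm to each side. Measured nose heights came out 1.5 to 3.5 mm below the stated lengths, close to the 2 mm calibration error. No check failed.

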